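Turn the mirrored corner brackets to match the sample

TASK

The sample bracket on the orange block shows which hand is wanted for this job: blue end plate on the left or on the right when the open side faces the robot. Turn over every bracket on the grey mats that is of the opposite hand, so that it stands squarely on its other flange in the middle of its own mat, open side still towards the white stripe, and let it go. Leave the brackets that already match where they are, and do not disturb the other things on the bench.

Things in the scene. Friction and masses are not known exactly. Their poses are not given: they have to be found in the camera images.
- a_mid (a point): Centre of a loose aluminium corner bracket, 250 g, envelope 72 x 52 x 72 mm (x, y, z), 36 mm above what it stands on: an L of two 7 mm flanges, one at its x = +29..36 mm, one at z = -36..-29 mm; corner of the L at x +36, z -36 mm, open side to -x and +z. End plates, 5 mm: blue 56 x 56 at y = +26, plain 38 x 38 at y = -26, both in the corner of the L (outer faces): pinch there, 52 mm wide.
- a_blue (a point): Centre of bracket a's blue end plate, at (8, 23.5, -8) mm from its centre. Standing with +z up, blue is on the left seen from the robot; with +x down, on the right. Half a turn about its own axis (-1, 0, 1) through its centre takes one into the other: it then stands on its other flange, open side as before.
- mat_a: Fixed grey mat, 120 (x) x 110 (y) x 4 mm, under bracket a. Origin: centre of its underside, on the table. Its x axis points away from the robot (yaw within 0.25 rad), y to the left; a white stripe marks its near (-x) edge.
- b_mid (a point): Centre of a loose aluminium corner bracket, 250 g, envelope 72 x 52 x 72 mm (x, y, z), 36 mm above what it stands on: an L of two 7 mm flanges, one at its x = +29..36 mm, one at z = -36..-29 mm; corner of the L at x +36, z -36 mm, open side to -x and +z. End plates, 5 mm: blue 56 x 56 at y = +26, plain 38 x 38 at y = -26, both in the corner of the L (outer faces): pinch there, 52 mm wide.
- b_blue (a point): Centre of bracket b's blue end plate, at (8, 23.5, -8) mm from its centre. Standing with +z up, blue is on the left seen from the robot; with +x down, on the right. Half a turn about its own axis (-1, 0, 1) through its centre takes one into the other: it then stands on its other flange, open side as before.
- mat_b: Fixed grey mat, 120 (x) x 110 (y) x 4 mm, under bracket b. Origin: centre of its underside, on the table. Its x axis points away from the robot (yaw within 0.25 rad), y to the left; a white stripe marks its near (-x) edge.
- c_mid (a point): Centre of a loose aluminium corner bracket, 250 g, envelope 72 x 52 x 72 mm (x, y, z), 36 mm above what it stands on: an L of two 7 mm flanges, one at its x = +29..36 mm, one at z = -36..-29 mm; corner of the L at x +36, z -36 mm, open side to -x and +z. End plates, 5 mm: blue 56 x 56 at y = +26, plain 38 x 38 at y = -26, both in the corner of the L (outer faces): pinch there, 52 mm wide.
- c_blue (a point): Centre of bracket c's blue end plate, at (8, 23.5, -8) mm from its centre. Standing with +z up, blue is on the left seen from the robot; with +x down, on the right. Half a turn about its own axis (-1, 0, 1) through its centre takes one into the other: it then stands on its other flange, open side as before.
- mat_c: Fixed grey mat, 120 (x) x 110 (y) x 4 mm, under bracket c. Origin: centre of its underside, on the table. Its x axis points away from the robot (yaw within 0.25 rad), y to the left; a white stripe marks its near (-x) edge.
- job_stand: Fixed orange block, 100 x 100 x 30 mm, carrying the sample for this job. Origin: centre of its underside.
- store_stand: Fixed white block, 100 x 100 x 30 mm, carrying the other sample, not for this job. Origin: centre of its underside.
- sample_1_mid (a point): Fixed sample bracket of the same shape and size, open side towards the robot, blue plate at the left (+y) end seen from the robot. It stands on the orange or on the white block. Point: its centre, 66 mm above the table.
- sample_1_blue (a point): Centre of the blue plate of sample 1.
- sample_2_mid (a point): Fixed sample bracket of the same shape and size, open side towards the robot, blue plate at the right (-y) end seen from the robot. It stands on the orange or on the white block. Point: its centre, 66 mm above the table.
- sample_2_blue (a point): Centre of the blue plate of sample 2.
- jar: Loose bystander: amber glass jar, 48 mm across, 70 mm tall. Origin: on its underside.
- bottle: Loose bystander: white bottle, 60 mm across, 100 mm tall. Origin: on its underside.
- wrench: Loose bystander: steel wrench, 160 mm long, lying flat. Origin: on its underside.
- driver: Loose bystander: screwdriver, 180 mm long, lying flat. Origin: on its underside.
- fitting: Loose bystander: brass pipe fitting, 32 mm across, 30 mm tall. Origin: on its underside.
Mind the look-alikes: they are no part of the job. Leave any green or pink look-alike of the part that bears a_mid alone.

How it is judged:
By the outcome, as a careful person would: the job done as asked, in the order asked, and still so for the second after the job is handed in, with the robot touching nothing.
It also fails if it takes over 64 s, if anything falls off the work surface, if the arm or the gripper's body presses on something with over 40 N, if the wrist force passes 120 N, or if a joint passes its speed limit or range.

ROBOT

A 6-joint arm with a two-finger parallel gripper is mounted at the origin on the work surface. World frame = base frame: x ahead of the robot, y to its left, z up, the work surface at z = 0. Lengths are in m, angles in rad, forces in N, time in s.
With the tool pointing down it reaches from about 0.35 to 0.975 m from the base axis. Payload 4.9 kg.
Tool frame: the origin (TCP) lies between the finger pads; the fingertips stand 19 mm ahead of it and the grasp point (between the pads) is the TCP; z points along the fingers, y is the line along which they close (so a half turn about z gives the same grasp; the last joint's range is limited). The gripper opens to 85 mm and grips with 20 to 120 N. Pads are 22 mm wide; open, the fingers measure 114 mm over their backs; the gripper's body (76 mm by 85 mm) begins 54 mm behind the grasp point. The pads swing forward as they close: fully open they stand 13 mm farther back than shut.
Start: joints at [-1.303, 0.053, 1.613, -0, 1.476, -0.119], TCP at [0.236, -0.579, 0.25] pointing down, gripper open.
Joint ranges: [-3.01, 3.01], [-1.01, 2.22], [0.06, 2.58], [-1.02, 4.17], [0.09, 2.62], [-3.14, 3.14]. Speed limits (rad/s): [2.57, 2.57, 3.14, 3.14, 3.14, 3.14].

INTERFACE

Orientations are given as a rotation vector (axis times angle).
In Python, from station import ctrl gives the robot as it stands. The module is installed in compiled form; this text tells all that it offers.
- The arm moves only by the tool servo_tool, never from a script. Its argument "increments" is a list that holds one entry, the list of rows, each a list of 5 numbers: the finger opening in cm, from 0 to 8.54, then the shift along the tool's x, y, z in cm, then the turn about the tool's z in degrees. A call has 1 to 5 rows; each row is the pose to reach, as a shift and turn from the pose commanded when the call began, along the tool's axes at that moment; what a row does not reach only later rows make up. A row lasts 1/10 s, in which the tool goes at most 50 mm and 8.59 degrees, less where a joint would pass 70% of its speed; a pose out of reach is approached as far as the arm can. A call with a gripper value outside its range is refused whole. The fingers move at their own pace and stop on an object; "newtons" is the grip in N (left out, the last holds). Time passes only in rows, so rows that repeat a pose let the fingers close. It gives the time, the measured TCP pose, the force, the opening and the grip force at its end, in the units of the state.
- ctrl.get_obs(): the state, without advancing time (a new reading comes with each control period).
- ctrl.get_image(name): name is "scene" or "top"; returns a dict with "img" (480x640x3 uint8, red, green, blue), "fx", "fy", "cx", "cy" (pixels), "rvec" (rotation vector, rad) and "tvec" (3), from world to camera coordinates, as OpenCV has them. Camera axes: x right, y down, z forward; pixel columns grow to the right and rows downward; lengths in m; the calibration is good to about 2 mm. A picture is of the moment at which its call begins. There is no depth.
- ctrl.finish_job(): hands the job in; it is judged then, once.
The state is a dict: "t": time; "q": joint angles; "dq": joint speeds; "effort": joint torques, N m; "tool_pos": TCP position; "tool_rot": TCP orientation; "contact_force": force on the tool from outside, world axes, zero at the start; "wrist_torque": the same for the moment, N m; "opening": finger opening in m; "grip_force": force on a finger pad.
Only numpy, scipy, OpenCV 4.12 (cv2) and the standard library are available. Lean on these libraries where they do the work, as an engineer would, in place of code of your own. Each camera call takes 0.05 s, during which the arm holds its last target. There are 200 camera calls.

## Working session

There is one attempt and no reset: what is moved stays moved. The work goes in short steps, Python scripts to look and compute and a tool call to move; the robot and the scene stay as the last step left them, time stands still between calls to the robot, and variables do not carry over. Pictures are saved under pics/ and viewed, at most 10 in all, crops included, and the job is handed in when it is done.

Besides the shell and the picture viewer there is one more tool, called after "Call:" as name(argument=value, ...) on one line, values as JSON. servo_tool: Moves the arm, as the interface text tells. Its arguments: {"type":"object","properties":{"increments":{"type":"array"},"newtons":{"type":"number"}},"required":["increments"]}

```bash
mkdir -p pics; cat > h.py <<'E'
import numpy as np,cv2
from station import ctrl
def grab(n):
    d=ctrl.get_image(n); R=cv2.Rodrigues(np.array(d["rvec"],float))[0]; return d,R
def ray(d,R,uv,z):
    c=-R.T@np.ravel(d["tvec"]); v=R.T@np.array([(uv[0]-d["cx"])/d["fx"],(uv[1]-d["cy"])/d["fy"],1]); return c+v*(z-c[2])/v[2]
def proj(d,R,p):
    q=R@np.array(p)+np.ravel(d["tvec"]); return np.array([d["fx"]*q[0]/q[2]+d["cx"],d["fy"]*q[1]/q[2]+d["cy"]])
E
python3 - <<'E'
from h import *
for n in("scene","top"):
    d,R=grab(n); cv2.imwrite(f"pics/{n}0.png",d["img"][:,:,::-1]); print(n,-R.T@np.ravel(d["tvec"]),R.round(2).tolist(),d["fx"])
print(ctrl.get_obs())
E
```

```text
scene [ 1.04228674 -0.62461791  1.3853835 ] [[0.81, 0.59, -0.01], [0.5, -0.7, -0.51], [-0.31, 0.41, -0.86]] 612.7578742393625
top [0.35393288 0.0034558  1.22989648] [[-0.01, -1.0, -0.01], [-0.98, 0.01, -0.18], [0.18, 0.0, -0.98]] 487.8842428368081
{'t': 0.1, 'q': array([-1.30300064e+00,  5.32445051e-02,  1.61415071e+00,  2.27533696e-05,
        1.47600054e+00, -1.18976982e-01]), 'dq': array([-0.00068771, -0.00051738, -0.00306084,  0.00186394, -0.0003719 ,
        0.00036164]), 'effort': array([-1.52610623e-04, -3.94904995e+01, -3.71363640e+01, -2.21184018e-04,
        3.92855087e-03,  2.20145847e-05]), 'tool_pos': array([ 0.23562997, -0.57831342,  0.24921823]), 'tool_rot': array([-3.08126484e+00, -6.03412085e-01,  1.74976740e-04]), 'contact_force': array([ 0.34013748, -0.16124112, -0.22024452]), 'wrist_torque': array([ 0.02201142,  0.02052755, -0.01229759]), 'grip_force': 0.0, 'opening': 0.08575540894718833}
```

View pics/scene0.png

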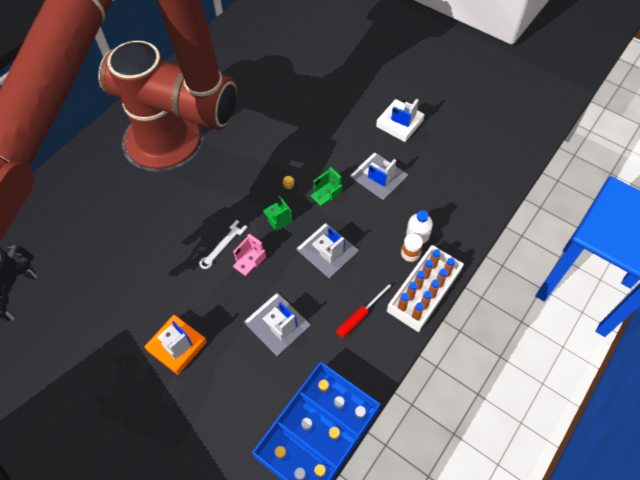

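View pics/top0.png

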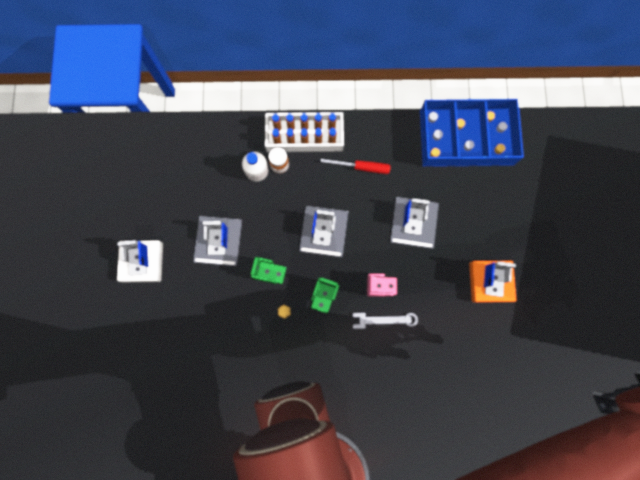

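The orange block's sample appears to have blue on the left (+y). Of the three brackets, only the one on the left mat seems to have blue on the right. I'll zoom in to confirm and measure.

```bash
cat > meas.py <<'E'
from h import *
def blue(n,x0,x1,y0,y1):
    d,R=grab(n); h=cv2.cvtColor(d["img"],cv2.COLOR_RGB2HSV)
    m=cv2.inRange(h,(105,150,60),(130,255,255)); return d,R,m
if __name__=="__main__":
    d,R=grab("top"); e,S=grab("scene")
    for nm,p in dict(mat=(218,240),mid=(325,231),right=(415,222),job=(493,281),green=(268,270),bottle=(255,167),white=(140,261)).items(): print(nm,ray(d,R,p,0.004).round(3))
    h=cv2.cvtColor(d["img"],cv2.COLOR_RGB2HSV)
    c=d["img"][200:280,180:260]; a=cv2.resize(c,(390,390),interpolation=3)
    c2=d["img"][180:310,385:525]; b=cv2.resize(c2,(390,390))
    c3=d["img"][195:265,290:360]; f=cv2.resize(c3,(390,390),interpolation=3)
    g=cv2.resize(e["img"][140:215,340:415],(390,390),interpolation=3)
    o=np.vstack([np.hstack([a,f]),np.hstack([g,b])])
    cv2.imwrite("pics/z1.png",cv2.resize(o,(600,600))[:,:,::-1])
E
python3 meas.py
```

```text
mat [0.575 0.252 0.004]
mid [ 0.596 -0.021  0.004]
right [ 0.617 -0.253  0.004]
job [ 0.463 -0.441  0.004]
green [0.497 0.124 0.004]
bottle [0.769 0.16  0.004]
white [0.523 0.449 0.004]
```

View pics/z1.png

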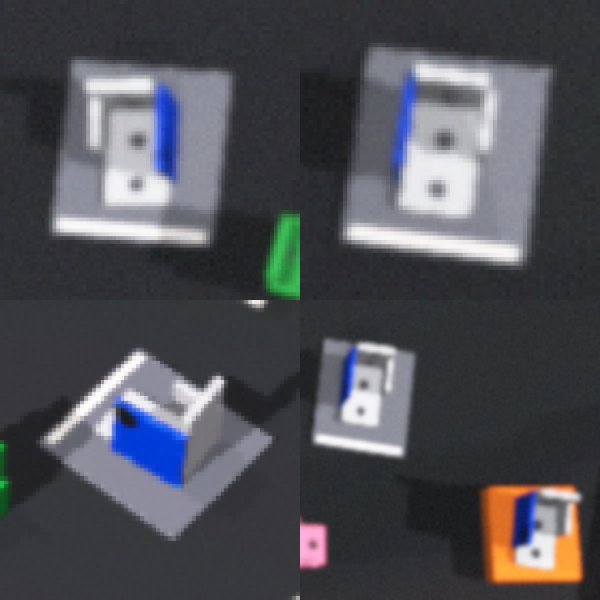

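The zoom shows the left-mat bracket (top-left panel) with its blue plate on the right. The other two brackets and the orange-block sample have blue on the left, so only the left one needs flipping. Next I'll measure its mat and pose.

```bash
python3 - <<'E'
from h import *
d,R=grab("top")
f=lambda u,v,z: ray(d,R,(180+u/3.75-.4,200+v/3.75-.4),z)
m=[f(*p,.004) for p in((70,60),(232,73),(210,243),(53,235))]
print("mat",np.mean(m,0).round(4)); L=m
for i in range(4): print(np.linalg.norm(L[i]-L[i-1]).round(4))
ax=(m[0]+m[1]-m[2]-m[3])[:2]; print("yaw",np.degrees(np.arctan2(ax[1],ax[0])))
ay=(m[0]+m[3]-m[1]-m[2])[:2]; print("yaw y",np.degrees(np.arctan2(-ay[0],ay[1])))
b=[f(84,80,.076),f(155,77,.076),f(172,206,.011),f(103,203,.011)]
print(np.round(b,4)); print("br",np.mean(b,0).round(4))
ax=(b[0]+b[1]-b[2]-b[3])[:2]/2; print("yaw",np.degrees(np.arctan2(ax[1],ax[0])),np.linalg.norm(ax))
for p,q in((0,1),(3,2)):
    v=(b[p]-b[q])[:2]; print(np.linalg.norm(v),np.degrees(np.arctan2(-v[0],v[1])))
# refine blue plate face from scene: blue contour
h=cv2.cvtColor(d["img"],cv2.COLOR_RGB2HSV);k=cv2.inRange(h[200:280,180:260],(105,150,60),(130,255,255))
print(cv2.minAreaRect(np.argwhere(k)[:,::-1].astype(np.float32)))
E
```

```text
mat [0.5749 0.2542 0.004 ]
0.1214
0.1121
0.1181
0.1065
yaw -4.901611771222098
yaw y -4.434735208944765
[[0.6096 0.2777 0.076 ]
 [0.6111 0.2318 0.076 ]
 [0.5365 0.2311 0.011 ]
 [0.539  0.2777 0.011 ]]
br [0.574  0.2546 0.0435]
yaw 0.3055685799490759 0.07259977673208144
0.045885369554350894 1.8576987487001229
0.04666801042919116 -3.1072210252255177
((44.0, 34.5), (23.0, 4.0), 90.0)
```

Bracket centre is about (0.574, 0.255) with yaw near 0, and the mat yaw is about -4.7°. The tool can't tilt, so I'll do the flip in four steps:
1. Shift the bracket towards the near edge.
2. Tip it over its corner away from the robot.
3. Re-grip it and yaw it 180°.
4. Set it down in the middle of the mat.

First I'll move above it.

Call:
servo_tool(increments=[[[8.5,3.55,-3.52,0,4.4],[8.5,7.1,-7.04,0,8.9],[8.5,10.65,-10.56,0,13.3],[8.5,14.2,-14.08,0,17.8],[8.5,17.75,-17.6,0,22.2]]])

```text
t: 0.75
tool_pos: [0.3341, -0.347, 0.2502]
tool_rot: [3.142, -0.007, 0.0]
contact_force: [0.8, 0.3, -0.8]
opening: 0.0849
grip_force: 0.0
```

Call:
servo_tool(increments=[[[8.5,1.96,-4.6,0,0],[8.5,3.92,-9.2,0,0],[8.5,5.88,-13.8,0,0],[8.5,7.84,-18.4,0,0],[8.5,9.8,-23,0,0]]])

```text
t: 1.25
tool_pos: [0.4322, -0.117, 0.2506]
tool_rot: [3.141, -0.002, 0.002]
contact_force: [1.5, -0.2, 0.2]
opening: 0.0848
grip_force: 0.0
```

Call:
servo_tool(increments=[[[8.5,1.96,-4.6,0,0],[8.5,3.92,-9.2,0,0],[8.5,5.88,-13.8,0,0],[8.5,7.84,-18.4,0,0],[8.5,9.8,-23,0,0]]])

```text
t: 1.75
tool_pos: [0.5305, 0.1132, 0.2504]
tool_rot: [3.141, -0.0, 0.001]
contact_force: [0.6, -1.5, -0.1]
opening: 0.0851
grip_force: 0.0
```

Call:
servo_tool(increments=[[[8.5,2,-4.6,0,0],[8.5,4,-9.2,0,0],[8.5,6.1,-14.3,0,0],[8.5,6.1,-14.3,0,0],[8.5,6.1,-14.3,0,0]]])

```text
t: 2.25
tool_pos: [0.5911, 0.2552, 0.2495]
tool_rot: [3.141, 0.003, -0.002]
contact_force: [-0.1, -0.1, 0.1]
opening: 0.0847
grip_force: 0.0
```

Call:
servo_tool(increments=[[[8.5,0,0,5,0],[8.5,0,0,10,0],[8.5,0,0,15,0],[8.5,0,0,18.5,0],[8.5,0,0,20,0]]])

```text
t: 2.75
tool_pos: [0.5879, 0.2515, 0.0457]
tool_rot: [3.139, -0.004, -0.011]
contact_force: [0.4, -1.2, 0.8]
opening: 0.0853
grip_force: 0.0
```

Call:
servo_tool(increments=[[[8.5,0,0,1,0],[8.5,0,0,1.8,0],[7,0,0,1.8,0],[5,0,0,1.8,0],[5,0,0,1.8,0]]], newtons=40)

```text
t: 3.25
tool_pos: [0.5927, 0.2544, 0.0346]
tool_rot: [-3.141, 0.001, -0.006]
contact_force: [1.6, -0.1, -0.5]
opening: 0.0516
grip_force: 42.8
```

Call:
servo_tool(increments=[[[4.5,0,0,0,0],[4.5,0,0,0,0],[4.5,0,0,0,0],[4.5,0,0,0,0],[4.5,0,0,0,0]]])

```text
t: 3.75
tool_pos: [0.5927, 0.2544, 0.0346]
tool_rot: [-3.141, 0.001, -0.006]
contact_force: [-0.2, -1.3, 6.7]
opening: 0.0518
grip_force: 44.1
```

Gripped at 52 mm as expected. Now lift, square to the mat, shift 48 mm towards the near edge, and set down.

Call:
servo_tool(increments=[[[4.5,0,0,-1.5,0],[4.5,-1.6,-0.13,-1.5,2.5],[4.5,-3.2,-0.26,-1.5,4.7],[4.5,-4.8,-0.39,-1.5,4.7],[4.5,-4.8,-0.39,-1.5,4.7]]])

```text
t: 4.25
tool_pos: [0.5406, 0.2579, 0.0466]
tool_rot: [3.138, -0.128, -0.005]
contact_force: [0.3, -0.2, -2.6]
opening: 0.0514
grip_force: 42.6
```

Call:
servo_tool(increments=[[[4.5,0,0,0.7,0],[4.5,0,0,1.3,0],[4.5,0,0,1.5,0],[4.5,0,0,1.5,0],[4.5,0,0,1.5,0]]])

```text
t: 4.75
tool_pos: [0.5442, 0.258, 0.0344]
tool_rot: [3.139, -0.13, -0.001]
contact_force: [-6.7, -2.6, 11.6]
opening: 0.0515
grip_force: 45.9
```

Call:
servo_tool(increments=[[[6,0,0,0,0],[8.5,0,0,0,0],[8.5,0,0,0,0],[8.5,0,0,0,0],[8.5,0,0,0,0]]])

```text
t: 5.25
tool_pos: [0.5431, 0.2578, 0.032]
tool_rot: [3.139, -0.13, -0.001]
contact_force: [0.5, -0.8, -0.0]
opening: 0.085
grip_force: 0.0
```

Call:
servo_tool(increments=[[[8.5,0,0,-3,0],[8.5,0,0,-8,0],[8.5,0,0,-12,0],[4,-5,0,-12,0],[0,-10,0,-12,0]]])

```text
t: 5.75
tool_pos: [0.4444, 0.2666, 0.155]
tool_rot: [-3.137, 0.132, -0.007]
contact_force: [-0.8, -0.3, 0.5]
opening: 0.0586
grip_force: 0.0
```

```bash
python3 - <<'E'
from h import *
d,R=grab("top");e,S=grab("scene")
o=np.hstack([cv2.resize(x["img"][b:b+90,a:a+90],(400,400),interpolation=3) for x,a,b in((d,175,195),(e,335,130))])
cv2.imwrite("pics/z2.png",o[:,:,::-1]); print(ctrl.get_obs()["tool_pos"])
E
```

```text
[0.4372077  0.26568043 0.14960203]
```

View pics/z2.png

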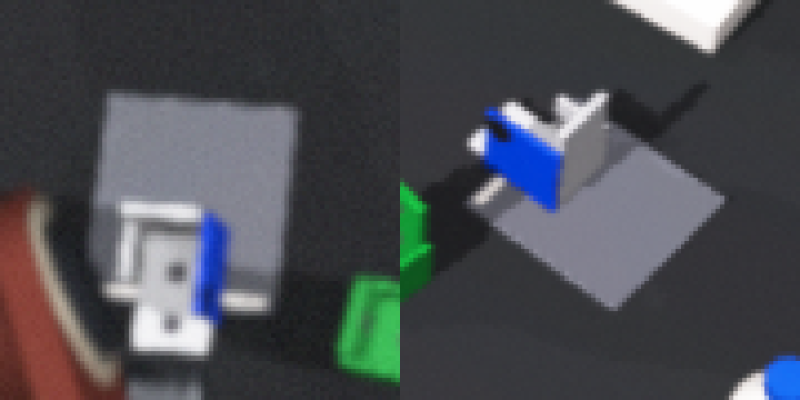

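The bracket now straddles the stripe with its corner near the mat middle, as planned. Next I'll put the closed fingers inside the L and push near the top of the upright flange, away from the robot.

Call:
servo_tool(increments=[[[0,4,0,0,0],[0,8,0.1,0,0],[0,8.5,0.1,3,0],[0,8.5,0.1,6,0],[0,8.5,0.1,6.9,0]]])

```text
t: 6.35
tool_pos: [0.5264, 0.2571, 0.0794]
tool_rot: [3.136, -0.131, -0.009]
contact_force: [-0.6, -0.4, -0.5]
opening: 0.0
grip_force: 0.0
```

Call:
servo_tool(increments=[[[0,0,0,0,0],[0,0.5,0,0,0],[0,1,0,0,0],[0,1.5,0,0,0],[0,2,0,0,0]]])

```text
t: 6.85
tool_pos: [0.5491, 0.2568, 0.0846]
tool_rot: [-3.138, 0.13, -0.003]
contact_force: [-0.6, 1.0, 1.6]
opening: -0.0001
grip_force: 0.4
```

```bash
cat > look.py <<'E'
from h import *
import sys
d,R=grab("top");e,S=grab("scene")
o=np.hstack([cv2.resize(x["img"][b:b+90,a:a+90],(400,400),interpolation=3) for x,a,b in((d,175,185),(e,335,130))])
cv2.imwrite(sys.argv[1],o[:,:,::-1]); o=ctrl.get_obs(); print(o["tool_pos"],o["contact_force"],o["opening"])
E
python3 look.py pics/z3.png
```

```text
[0.54904853 0.25658891 0.08413933] [-0.8387231   0.21802412  0.04469845] -5.097049444480463e-05
```

View pics/z3.png

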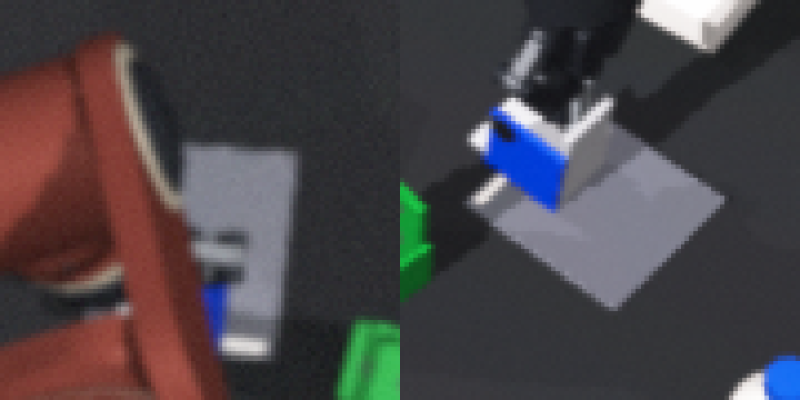

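The fingers are at the upright flange, between the plates. I'll keep pushing along the arc.

Call:
servo_tool(increments=[[[0,0.5,0,0.2,0],[0,1.0,0,0.4,0],[0,1.4,0,0.7,0],[0,1.8,0,1.1,0],[0,2.2,0,1.5,0]]])

```text
t: 7.45
tool_pos: [0.5703, 0.2546, 0.0678]
tool_rot: [3.139, -0.13, -0.0]
contact_force: [-0.3, -0.0, -0.1]
opening: -0.0005
grip_force: 0.2
```

```bash
python3 look.py pics/z4.png
```

```text
[0.56988711 0.25437542 0.06719884] [ 0.02657214 -0.50538658  0.01142326] -0.00014016587755118426
```

View pics/z4.png

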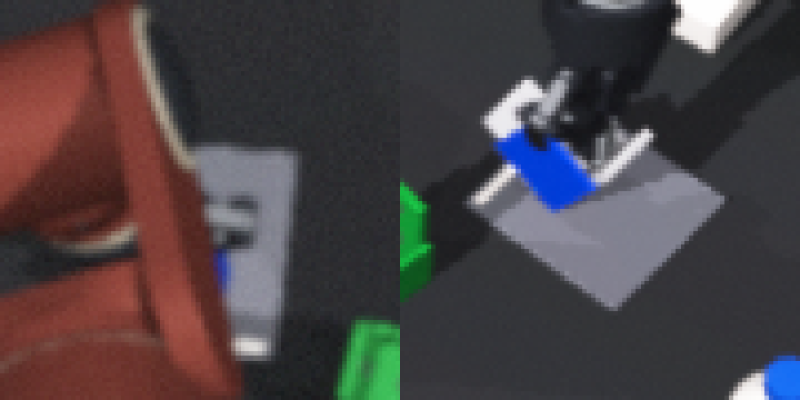

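The bracket is tipping about its fixed corner at roughly 35°. Push on past the balance point.

Call:
servo_tool(increments=[[[0,0.5,0,0.5,0],[0,0.9,0,0.9,0],[0,1.3,0,1.4,0],[0,1.6,0,1.8,0],[0,1.6,0,1.8,0]]])

```text
t: 8.05
tool_pos: [0.5882, 0.2531, 0.0529]
tool_rot: [3.138, -0.129, 0.005]
contact_force: [-0.8, -2.5, 9.6]
opening: 0.0
grip_force: 3.9
```

```bash
python3 look.py pics/z5.png
```

```text
[0.58820922 0.25311601 0.05278795] [-0.71973603 -2.90112859  8.26831015] 0.0001404259222213182
```

View pics/z5.png

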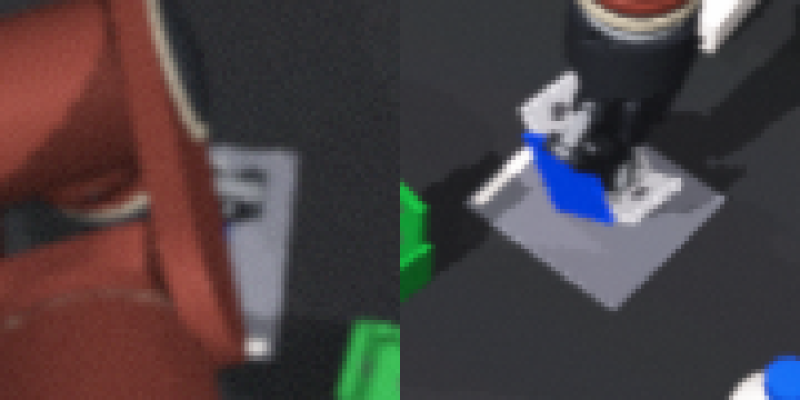

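It's past balance at about 60°, held by the fingers. Ease forward, then rise to let it settle.

Call:
servo_tool(increments=[[[0,0.3,-0.1,-0.4,0],[0,0.6,-0.1,-0.8,0],[0,0.8,-0.1,-1.3,0],[0,0.8,-0.1,-2.0,0],[0,0.8,-0.1,-3.0,0]]])

```text
t: 8.65
tool_pos: [0.5935, 0.2536, 0.0802]
tool_rot: [3.138, -0.13, -0.002]
contact_force: [-0.4, -0.1, -0.6]
opening: 0.0
grip_force: 0.0
```

Call:
servo_tool(increments=[[[0,0,0,-2,0],[0,0,0,-5,0],[0,0,0,-9,0],[0,-5,0,-12,0],[0,-10,0,-12,0]]])

```text
t: 9.15
tool_pos: [0.5038, 0.2621, 0.2058]
tool_rot: [-3.135, 0.132, -0.014]
contact_force: [-0.6, 0.2, 1.2]
opening: -0.0001
grip_force: 0.0
```

Call:
servo_tool(increments=[[[0,-5,0,0,0],[0,-7,0,0,0],[0,-7,0,0,0]]])

```text
t: 9.45
tool_pos: [0.4295, 0.2675, 0.2003]
tool_rot: [-3.138, 0.126, -0.001]
contact_force: [0.2, 0.1, 0.4]
opening: 0.0
grip_force: 0.0
```

```bash
python3 look.py pics/z6.png
```

```text
[0.4321123  0.26729428 0.20066333] [0.13957638 0.03404719 0.270813  ] 0.00032382241917718475
```

View pics/z6.png

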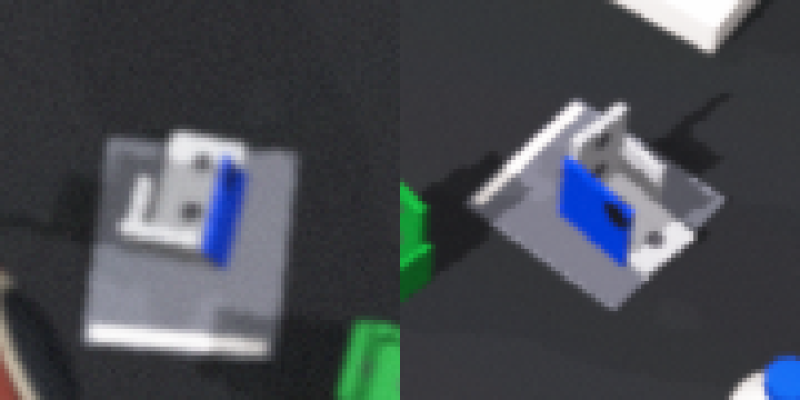

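Tipped: the bracket now lies on its other flange, open side away from the robot, in the far half of the mat. Measuring its pose for the re-grip.

```bash
python3 - <<'E'
from h import *
d,R=grab("top")
f=lambda u,v,z: ray(d,R,(175+u/4.444-.4,185+v/4.444-.4),z).round(4)
a,b=f(170,130,.011),f(244,142,.011); c,e=f(120,234,.076),f(204,244,.076)
print(a,b,c,e,"centre",(a+b+c+e)/4)
for p,q in((a,b),(c,e)): v=(p-q)[:2]; print(np.linalg.norm(v),np.degrees(np.arctan2(-v[0],v[1])))
m=[f(*p,.004) for p in((107,136),(299,152),(270,357),(83,342))]; print("mat",np.mean(m,0))
E
```

```text
[0.6423 0.2658 0.011 ] [0.6347 0.2229 0.011 ] [0.5694 0.2774 0.076 ] [0.5634 0.2317 0.076 ] centre [0.60245 0.24945 0.0435 ]
0.04356799283878015 -10.046070328679765
0.046092190227846615 -7.47964124156866
mat [0.575475 0.254125 0.004   ]
```

Call:
servo_tool(increments=[[[8.5,4,0.1,0,1],[8.5,8,0.2,0,2],[8.5,12,0.3,0,3.5],[8.5,15.4,0.35,0,3.5],[8.5,15.4,0.35,0,3.5]]])

```text
t: 10.1
tool_pos: [0.5895, 0.2493, 0.1989]
tool_rot: [3.133, -0.231, 0.001]
contact_force: [-0.8, 0.5, -0.7]
opening: 0.0722
grip_force: 0.0
```

Call:
servo_tool(increments=[[[8.5,0,0,4,0],[8.5,0,0,8,0],[8.5,0,0,12,0],[8.5,0,0,15.5,0],[8.5,0,0,16.8,0]]])

```text
t: 10.6
tool_pos: [0.5821, 0.2498, 0.0268]
tool_rot: [3.131, -0.226, -0.012]
contact_force: [-0.4, 0.0, 0.4]
opening: 0.085
grip_force: 0.0
```

Call:
servo_tool(increments=[[[8.5,0,0,0,0],[6,0,0,0,0],[4.5,0,0,0,0],[4.5,0,0,0,0],[4.5,0,0,0,0]]])

```text
t: 11.1
tool_pos: [0.5872, 0.2517, 0.0351]
tool_rot: [-3.131, 0.226, -0.008]
contact_force: [-0.2, -0.4, 6.3]
opening: 0.0513
grip_force: 43.4
```

Call:
servo_tool(increments=[[[4.5,0,0,0,0],[4.5,0,0,0,0],[4.5,0,0,-2,0],[4.5,0,0,-5,0],[4.5,0,0,-5,0]]])

```text
t: 11.6
tool_pos: [0.5881, 0.2518, 0.0868]
tool_rot: [-3.13, 0.225, -0.013]
contact_force: [1.4, 0.5, -1.6]
opening: 0.0513
grip_force: 42.8
```

```bash
python3 -c "
from station import ctrl
o=ctrl.get_obs();print(o['q'].round(2),o['tool_pos'],o['tool_rot'])"
```

```text
[ 0.29  0.23  1.7  -0.    1.2   2.  ] [0.58805285 0.25183486 0.08681614] [-3.13034086  0.22527332 -0.013467  ]
```

Gripped and lifted. Now yaw by about -183.5°, which keeps joint 6 in range.

Call:
servo_tool(increments=[[[4.5,0,0,0,-8.5],[4.5,0,0,0,-17],[4.5,0,0,0,-25.5],[4.5,0,0,0,-34],[4.5,0,0,0,-42.5]]])

```text
t: 12.1
tool_pos: [0.5841, 0.2506, 0.08]
tool_rot: [2.999, 0.935, -0.003]
contact_force: [0.2, 0.2, -3.2]
opening: 0.0511
grip_force: 42.9
```

Call:
servo_tool(increments=[[[4.5,0,0,0,-8.5],[4.5,0,0,0,-17],[4.5,0,0,0,-25.5],[4.5,0,0,0,-34],[4.5,0,0,0,-42.5]]])

```text
t: 12.6
tool_pos: [0.5841, 0.2506, 0.08]
tool_rot: [-2.456, -1.958, 0.003]
contact_force: [0.3, -0.1, -3.0]
opening: 0.0515
grip_force: 42.9
```

Call:
servo_tool(increments=[[[4.5,0,0,0,-8.5],[4.5,0,0,0,-17],[4.5,0,0,0,-25.5],[4.5,0,0,0,-34],[4.5,0,0,0,-42.5]]])

```text
t: 13.1
tool_pos: [0.5841, 0.2506, 0.08]
tool_rot: [-1.579, -2.714, 0.002]
contact_force: [0.4, -0.6, -2.2]
opening: 0.0514
grip_force: 42.9
```

Call:
servo_tool(increments=[[[4.5,0,0,0,-8.5],[4.5,0,0,0,-17],[4.5,0,0,0,-25.5],[4.5,0,0,0,-34],[4.5,0,0,0,-42.5]]])

```text
t: 13.6
tool_pos: [0.5841, 0.2506, 0.08]
tool_rot: [-0.488, -3.102, 0.002]
contact_force: [0.5, -0.6, -1.9]
opening: 0.0512
grip_force: 42.9
```

Call:
servo_tool(increments=[[[4.5,0,0,0,-7],[4.5,0,0,0,-13.5],[4.5,0,0,0,-13.5],[4.5,0,0,0,-13.5]]])

```text
t: 14.0
tool_pos: [0.5844, 0.2507, 0.0806]
tool_rot: [-0.133, -3.137, 0.001]
contact_force: [0.9, 0.2, -3.2]
opening: 0.0513
grip_force: 42.8
```

```bash
python3 look.py pics/z7.png; python3 -c "
from station import ctrl
import cv2,numpy as np
o=ctrl.get_obs();r=cv2.Rodrigues(o['tool_rot'])[0];print(o['q'].round(2),r.round(3).tolist(),np.degrees(np.arctan2(r[1,0],r[0,0])))"
```

```text
[0.58465238 0.25078822 0.08113018] [ 0.09872855 -0.19088829 -2.07024179] 0.051580881927891065
[ 0.29  0.23  1.71 -0.    1.2  -1.2 ] [[-0.996, 0.084, -0.001], [0.084, 0.996, -0.0], [0.001, -0.0, -1.0]] 175.17171089441732
```

View pics/z7.png

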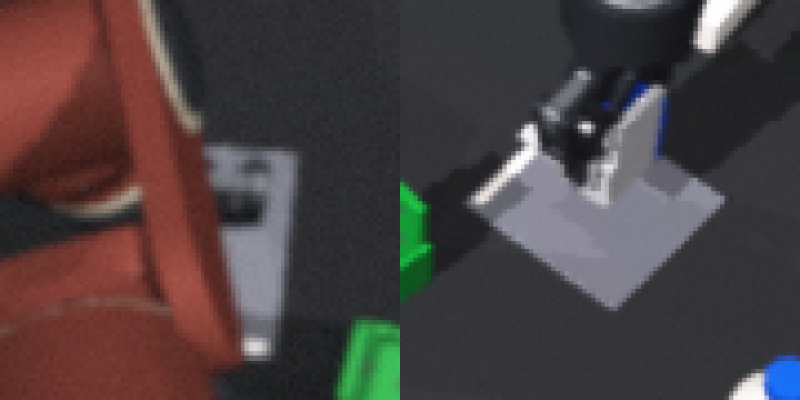

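Call:
servo_tool(increments=[[[4.5,-0.5,0.25,1.5,0],[4.5,-0.5,0.25,3,0],[4.5,-0.5,0.25,4,0],[4.5,-0.5,0.25,4.6,0],[4.5,-0.5,0.25,4.8,0]]])

```text
t: 14.6
tool_pos: [0.5896, 0.253, 0.035]
tool_rot: [-0.13, -3.136, 0.002]
contact_force: [-8.3, -2.2, 14.8]
opening: 0.0514
grip_force: 45.5
```

Call:
servo_tool(increments=[[[4.5,0,0,0,0],[4.5,0,0,0,0],[5.5,0,0,0,0],[8.5,0,0,0,0],[8.5,0,0,0,0]]])

```text
t: 15.1
tool_pos: [0.5904, 0.253, 0.0338]
tool_rot: [0.13, 3.138, 0.0]
contact_force: [0.4, 0.1, -0.5]
opening: 0.0814
grip_force: 0.0
```

Call:
servo_tool(increments=[[[8.5,0,0,0,0],[8.5,0,0,-3,0],[8.5,0,0,-7,0],[8.5,0,0,-11,0],[8.5,0,0,-15,0]]])

```text
t: 15.6
tool_pos: [0.59, 0.2529, 0.185]
tool_rot: [-0.13, -3.139, 0.0]
contact_force: [-0.1, 0.4, 0.1]
opening: 0.0852
grip_force: 0.0
```

Call:
servo_tool(increments=[[[8.5,5,0,0,0],[8.5,10,0,0,0],[8.5,15,0,0,0],[8.5,18,0,0,0],[8.5,18,0,0,0]]])

```text
t: 16.1
tool_pos: [0.4076, 0.2681, 0.1832]
tool_rot: [-0.126, -3.138, -0.0]
contact_force: [0.1, -0.2, -0.8]
opening: 0.0851
grip_force: 0.0
```

```bash
python3 look.py pics/z8.png
```

```text
[0.41077473 0.26803309 0.18408285] [ 0.3172126   0.04748789 -0.45978344] 0.08485116190045645
```

View pics/z8.png

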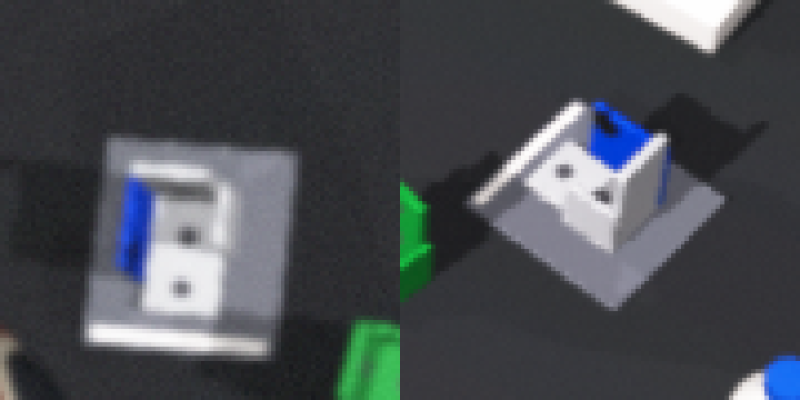

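The blue plate is now on the left with the open side towards the stripe. Checking the centring.

```bash
python3 - <<'E'
from h import *
d,R=grab("top");e,S=grab("scene")
f=lambda u,v,z: ray(d,R,(175+u/4.444-.4,185+v/4.444-.4),z)
b=[f(132,162,.076),f(218,170,.076),f(219,316,.011),f(142,310,.011)]
c=np.mean(b,0)[:2]; m=np.mean([f(*p,.004) for p in((107,136),(299,152),(270,357),(83,342))],0)[:2]
ax=(b[0]+b[1]-b[2]-b[3])[:2]/2; u=np.array([.9966,-.082]); v=np.array([.082,.9966])
print(np.round(b,4).tolist(),np.linalg.norm(ax),np.degrees(np.arctan2(ax[1],ax[0])))
print("off mm",(c-m)@u*1e3,(c-m)@v*1e3)
g=lambda x,y,z: ray(e,S,(335+(x-400)/4.444-.4,130+y/4.444-.4),z)
# scene: outer far face bottom right corner (-y,+x) ~ (612,252) mat z; far/left top of flange; near flange tip corners
k=g(612,252,.004); t=g(524,178,.011); n=g(666,138,.076)
ms=np.mean([g(*p,.004) for p in((468,203),(613,310),(724,200),(579,100))],0)[:2]
for nm,p in(("far-right base",k),("near-left? tip",t),("far-left top",n)): print(nm,((p[:2]-ms)@u*1e3).round(1),((p[:2]-ms)@v*1e3).round(1))
E
```

```text
[[0.6092, 0.2721, 0.076], [0.6043, 0.2251, 0.076], [0.5335, 0.235, 0.011], [0.5374, 0.2789, 0.011]] 0.07177246823500769 -6.709790420480222
off mm -4.226056752082674 -1.6793022321802795
far-right base 30.8 -23.0
near-left? tip -42.4 -18.9
far-left top 30.8 20.3
```

Both views agree the bracket is about 5 mm too near, so I'll re-grip and nudge it.

Call:
servo_tool(increments=[[[8.5,-5,0,0,0],[8.5,-10,0,0,0],[8.5,-15,0,0,0],[8.5,-18,0,0,0],[8.5,-18,0,0,0]]])

```text
t: 16.8
tool_pos: [0.5947, 0.2514, 0.1829]
tool_rot: [0.136, 3.138, -0.0]
contact_force: [-0.3, 0.2, 0.2]
opening: 0.0853
grip_force: 0.0
```

Call:
servo_tool(increments=[[[8.5,0,0,4,0],[8.5,0,0,8,0],[8.5,0,0,12,0],[8.5,0,0,14.5,0],[8.5,0,0,15,0]]])

```text
t: 17.3
tool_pos: [0.5871, 0.2518, 0.0288]
tool_rot: [-0.13, -3.131, 0.004]
contact_force: [-0.3, 0.1, -0.8]
opening: 0.085
grip_force: 0.0
```

Call:
servo_tool(increments=[[[6,0,0,0,0],[4.5,0,0,0,0],[4.5,0,0,0,0],[4.5,0,0,0,0],[4.5,0,0,0,0]]])

```text
t: 17.8
tool_pos: [0.5921, 0.2535, 0.0365]
tool_rot: [0.13, 3.134, 0.002]
contact_force: [-0.2, 0.8, 6.7]
opening: 0.0513
grip_force: 45.0
```

Call:
servo_tool(increments=[[[4.5,0,0,-1,0],[4.5,-0.5,0.15,-1,0],[4.5,-0.5,0.15,-1,0],[4.5,-0.5,0.15,-0.4,0],[4.5,-0.5,0.15,0,0]]])

```text
t: 18.3
tool_pos: [0.5957, 0.2541, 0.0363]
tool_rot: [-0.13, -3.138, 0.002]
contact_force: [-14.4, -4.6, 33.7]
opening: 0.0513
grip_force: 45.9
```

Call:
servo_tool(increments=[[[4.5,0,0,0,0],[4.5,0,0,0,0],[5.5,0,0,0,0],[8.5,0,0,0,0],[8.5,0,0,0,0]]])

```text
t: 18.8
tool_pos: [0.5949, 0.254, 0.033]
tool_rot: [-0.13, -3.138, 0.0]
contact_force: [0.4, 0.7, -0.2]
opening: 0.0815
grip_force: 0.0
```

Call:
servo_tool(increments=[[[8.5,0,0,0,0],[8.5,0,0,-3,0],[8.5,0,0,-7,0],[8.5,0,0,-11,0],[8.5,0,0,-15,0]]])

```text
t: 19.3
tool_pos: [0.5949, 0.254, 0.1847]
tool_rot: [-0.13, -3.138, 0.0]
contact_force: [0.3, -0.1, -0.1]
opening: 0.085
grip_force: 0.0
```

Call:
servo_tool(increments=[[[8.5,5,0,0,0],[8.5,10,0,0,0],[8.5,15,0,0,0],[8.5,18,0,0,0],[8.5,18,0,0,0]]])

```text
t: 19.8
tool_pos: [0.4126, 0.2692, 0.1829]
tool_rot: [-0.126, -3.137, 0.0]
contact_force: [0.9, 0.2, 0.0]
opening: 0.0849
grip_force: 0.0
```

```bash
python3 look.py pics/z9.png
```

```text
[0.41577978 0.2690761  0.18385356] [ 0.36695191 -0.01242595  0.09260897] 0.08508683739478594
```

View pics/z9.png

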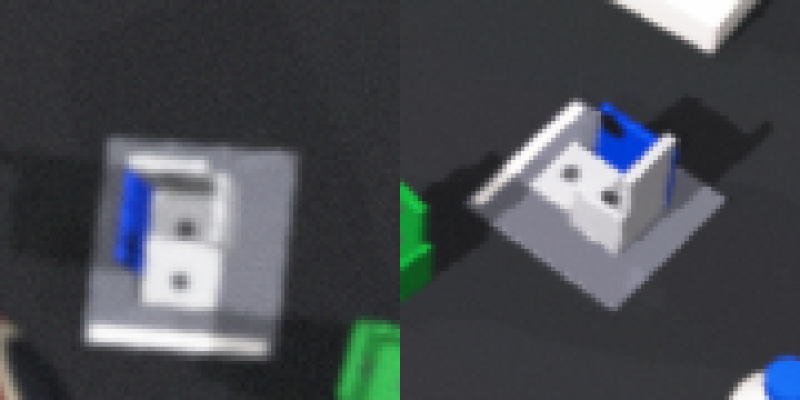

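The bracket stands square in the middle of its mat, with the blue plate on the left and the open side towards the stripe. The gripper is clear, so I'm handing in.

```bash
python3 -c "
from station import ctrl
print(ctrl.finish_job())"
```

```text
the job is handed in; nothing more can be done
None
```

I turned over the one wrong-handed bracket, on the left mat: it stands within about 2 mm of the mat's middle, blue plate left, open side to the stripe. The other two already matched, and the job is handed in; I viewed 11 pictures, one over the limit of 10.

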